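Dispense one furniture foot and park it in the gluing bay

TASK

Press the dispenser's plunger all the way down once and let it come back up, so that a single wooden foot slides out, then push that foot aside along the bench into the square-ended, three-sided gluing bay, all the way to its back wall. Only push with the fingers: do not lift or carry the foot. Leave the other feet in the dispenser and everything else on the bench where it is.

Things in the scene. Friction and masses are not known exactly. Their poses are not given: they have to be found in the camera images.
- dispenser: Grey steel dispenser screwed to the bench. Origin: on the bench, on the axis of its square open-topped magazine (56 mm square, 52 mm high) holding three round feet. x axis: backwards, along the housing (64 mm wide, 50 mm high, x = 28 to 108 mm, 86 mm wide over its 5 mm flanges). The bottom foot leaves by a 19 mm high slot on the -x side and ends with its centre at about x = -68 mm, clear of it.
- plunger (a joint): How far the plunger is pressed straight down, m: 0 = up, 0.035 = fully down, at a hard stop. A spring raises it again when let go (2 N at the top, 6 N at the bottom, plus some damping: press at about 30 mm/s). A linked blade moves 1.9 times as far and pushes the bottom foot out; on the return the next foot drops into place.
- plunger_top (a point): Centre of the top of the plunger's black round button (40 mm across, 12 mm thick), on a steel stem on top of the housing, 68 mm behind the magazine axis. 100 mm above the bench when up, 65 mm when fully pressed.
- magazine (a point): Point on the bench on the magazine's axis (the dispenser's origin).
- foot0_center (a point): Centre of the foot at the bottom of the stack, the one that comes out: dark wooden disc, 44 mm across, 16 mm thick, about 30 g, lying flat (centre 8 mm above the bench), loose. It slides on the bench and stops when no longer pushed.
- foot1_center (a point): Centre of the second foot of the stack, same size; it stays in the magazine and drops to the bottom.
- foot2_center (a point): Centre of the third foot of the stack, same size; it stays in the magazine.
- bay: Gluing bay: fixed three-sided square-ended wooden frame on the bench, left or right of the dispenser; walls 20 mm high, 15 mm thick. Origin: on the bench, centre of the bay's floor (the bench itself). Inside 60 mm deep (x = -30, the open mouth, to +30 mm, the back wall) and 76 mm wide (y = -38 to +38 mm). A foot that touches the back wall has its centre at x = +8 mm.
- vblock: Bystander, fixed, on the other side of the dispenser: V-shaped wooden stop of the same wood and height for round stock, about 120 mm wide and 75 mm deep, point away from its open -x side. Not the bay.
- glue: Bystander, loose: white glue bottle, 56 mm across, 150 mm tall, origin at the underside.
- wax: Bystander, loose: steel wax tin, 72 mm across, 45 mm tall, origin at the underside.
- mug: Bystander, loose: white mug, 76 mm across, 85 mm tall, origin at the underside.
- corkblock: Bystander, loose: cork sanding block 110 x 65 x 35 mm, origin at the underside.
- offcut: Bystander, loose: light wooden offcut 50 x 120 x 30 mm, origin at the underside.
- hammer: Bystander, loose: hammer lying on the bench.
- square: Bystander, loose: try square lying on the bench, wooden stock 110 mm, steel blade 150 mm.
There are look-alikes about, which are no part of the job. What is shaped like the part that bears foot2_center but blue or white is not meant.

How it is judged:
By the outcome, as a careful person would: the job done as asked, in the order asked, and still so for the second after the job is handed in, with the robot touching nothing.
It also fails if it takes over 69 s, if anything falls off the work surface, if the arm or the gripper's body presses on something with over 40 N, if the wrist force passes 120 N, or if a joint passes its speed limit or range.

ROBOT

A 7-joint arm with a two-finger parallel gripper is mounted at the origin on the work surface. World frame = base frame: x ahead of the robot, y to its left, z up, the work surface at z = 0. Lengths are in m, angles in rad, forces in N, time in s.
With the tool pointing down it reaches from about 0.425 to 0.925 m from the base axis. Payload 6.8 kg.
Tool frame: the origin (TCP) lies midway between the tips of the shut fingers; the grasp point (between the pads) lies r.grip_point_offset behind it (r.grip_point_offset is the distance from the TCP to the grasp point, in m); z points along the fingers, y is the direction in which the jaws open and shut (so a half turn about z gives the same grasp; the last joint's range is limited). The gripper opens to 85 mm and grips with 20 to 120 N. Pads are 22 mm wide; open, the fingers measure 114 mm over their backs; the gripper's body (76 mm by 85 mm) begins 54 mm behind the grasp point. The pads swing forward as they close: fully open they stand 13 mm farther back than shut.
Start: joints at [-1.432, 0.477, 0.022, 1.555, -0.011, 1.109, -0.083], TCP at [0.165, 0.655, 0.231] pointing down, gripper open.
Joint ranges: [-2.96, 2.96], [-0.34, 2.1], [-1.41, 1.46], [0.24, 2.44], [-1.37, 4.51], [0.17, 1.92], [-2.96, 2.96]. Speed limits (rad/s): [2.39, 2.39, 3.14, 3.14, 3.14, 3.14, 3.14].

INTERFACE

Orientations are given as a rotation vector (axis times angle).
In Python, from bench import r gives the robot as it stands. The module is installed in compiled form; this text tells all that it offers.
- The arm moves only by the tool play_rows, never from a script. Its argument "deltas" is a list of rows, each a list of 3 entries, a list of its own where there are three numbers: the finger opening in mm, from 0 to 85.4, then the shift along the tool's x, y, z in mm, then the turn, a rotation vector about the tool's x, y, z in rad. A call has 1 to 8 rows; each row is the pose to reach, as a shift and turn from the pose measured when the call began, along the tool's axes at that moment; what a row does not reach only later rows make up. A row lasts 1/8 s, in which the tool goes at most 62.5 mm and 10.7 degrees, less where a joint would pass 70% of its speed; a pose out of reach is approached as far as the arm can. A call with a gripper value outside its range is refused whole. The fingers move at their own pace and stop on an object; "squeeze" is the grip in N (left out, the last holds). Time passes only in rows, so rows that repeat a pose let the fingers close. It gives the time, the measured TCP pose, the force and the opening at its end, in the units of the state.
- r.get_obs(): the state, without advancing time (a new reading comes with each control period).
- r.grab_frame(name): name is "scene" or "top"; returns (picture, depth): 420x560x3 uint8, red, green, blue; 420x560 float32, m along the optical axis (not along the pixel's ray), 0 where there is no reading.
- r.camera_model(name): a dict with "mtx" (3x3 intrinsics, pixels), "rvec" (rotation vector, rad) and "tvec" (3), from world to camera coordinates, as OpenCV has them. Camera axes: x right, y down, z forward; pixel columns grow to the right and rows downward; lengths in m; the calibration is good to about 2 mm. A picture is of the moment at which its call begins. camera_model takes no time and is no camera call.
- r.hand_in(): hands the job in, once; it reports no verdict.
The state is a dict: "clock": time; "joints": joint angles; "qvel": joint speeds; "tau": joint torques, N m; "tcp_pos": TCP position; "orientation": TCP orientation; "contact_force": force on the tool from outside, world axes, zero at the start; "moment": the same for the moment, N m; "grip_width": finger opening in m.
Only numpy, scipy, OpenCV 4.12 (cv2) and the standard library are available. Lean on these libraries where they do the work, as an engineer would, in place of code of your own. Each camera call takes 0.05 s, during which the arm holds its last target. There are 200 camera calls.

## Working session

There is one attempt and no reset: what is moved stays moved. The work goes in short steps, Python scripts to look and compute and a tool call to move; the robot and the scene stay as the last step left them, time stands still between calls to the robot, and variables do not carry over. Pictures are saved under pics/ and viewed, about 8 in all and at most 12, crops included, and the job is handed in when it is done.

Besides the shell and the picture viewer there is one more tool, called after "Request:" by a JSON object that holds its "name" and its "arguments", one argument or row to a line. play_rows: Moves the arm, as the interface text tells. Its arguments: {"type":"object","properties":{"deltas":{"type":"array"},"squeeze":{"type":"number"}},"required":["deltas"]}

```bash
mkdir -p pics; cat > h.py <<'E'
import numpy as np, cv2
from bench import r
from scipy.spatial.transform import Rotation as R
def cam(n):
    m=r.camera_model(n); return np.array(m["mtx"]),R.from_rotvec(np.ravel(m["rvec"])).as_matrix(),np.ravel(m["tvec"])
def snap(n,f):
    p,d=r.grab_frame(n); cv2.imwrite(f"pics/{f}.png",p[:,:,::-1]); np.save(f"pics/{f}.npy",d); return p,d
def unproj(n,u,v,d):
    K,Rm,t=cam(n); c=np.linalg.inv(K)@np.array([u,v,1.])*d; return Rm.T@(c-t)
def onz(n,u,v,z):
    K,Rm,t=cam(n); ray=Rm.T@np.linalg.inv(K)@np.array([u,v,1.]); o=-Rm.T@t; return o+ray*(z-o[2])/ray[2]
E
python3 - <<'E'
from h import *
o=r.get_obs(); print(o, r.grip_point_offset)
for n in("scene","top"):
    p,d=snap(n,n+"0"); K,Rm,t=cam(n); print(n,K.tolist(),(-Rm.T@t),Rm.tolist())
E
```

```text
{'clock': 0.0, 'joints': array([-1.43210681,  0.47779509,  0.02235517,  1.55644028, -0.01147179,
        1.10926074, -0.08309877]), 'qvel': array([ 2.84472422e-03, -1.07924509e-03, -8.79062981e-05, -1.37699901e-03,
       -1.84848847e-03,  1.67136064e-03, -3.84025754e-04]), 'tau': array([ 1.85902776e-03, -5.96444857e+01,  1.60816435e+00, -2.81184822e+01,
        1.22769971e-02,  9.44226631e-03,  3.81025473e-05]), 'tcp_pos': array([0.16478742, 0.65398566, 0.23033408]), 'orientation': array([-3.86632106e-01, -3.11765390e+00,  2.78693731e-03]), 'contact_force': array([-1.12071963,  0.18159119, -0.29631652]), 'moment': array([-0.0203376 , -0.01451589, -0.00214679]), 'grip_width': 0.08576858313961574} 0.0187
scene [[411.8812426827108, 0.0, 280.69013304388153], [0.0, 411.8812426827108, 202.032371617141], [0.0, 0.0, 1.0]] [1.18742196 0.58356897 1.0550362 ] [[-0.6726936268494189, 0.7396836289650583, 0.018746024572078135], [0.5490931030576753, 0.5160255250383706, -0.6574301648718041], [-0.4959637573156614, -0.43195576920554746, -0.7532822610943232]]
top [[472.6994910706935, 0.0, 280.79979757883024], [0.0, 472.6994910706935, 214.03405718788247], [0.0, 0.0, 1.0]] [0.41857008 0.02522543 1.36787948] [[-0.010091649613293358, -0.9999235787824982, -0.007141092555315566], [-0.9934166985718734, 0.010840431489425022, -0.114042746563219], [0.11411144380228494, 0.005943201151244151, -0.9934501782945301]]
```

View pics/top0.png

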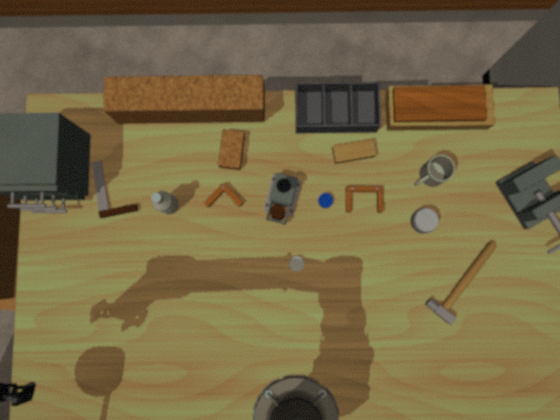

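View pics/scene0.png

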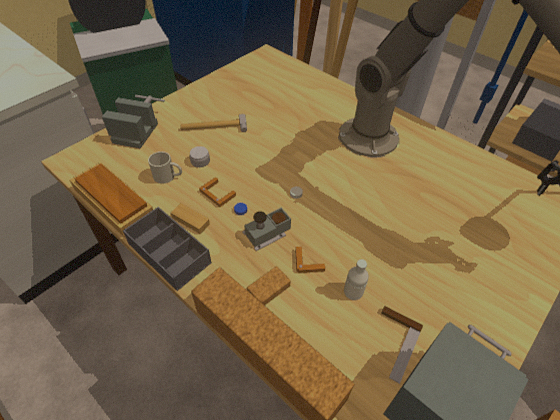

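The top view shows the dispenser at about (282,198) with its magazine on the near side, at (278,212). The bay is at (365,197) with its mouth towards the robot, and the V-block is at (224,195). There is a blue look-alike at (326,200) and a white one at (297,263).

```bash
python3 - <<'E'
from h import *
p=cv2.imread("pics/top0.png"); c=p[160:280,250:400]; cv2.imwrite("pics/c1.png",cv2.resize(c,None,fx=5,fy=5,interpolation=cv2.INTER_CUBIC))
p=cv2.imread("pics/scene0.png"); c=p[170:260,190:310]; cv2.imwrite("pics/c2.png",cv2.resize(c,None,fx=6,fy=6,interpolation=cv2.INTER_CUBIC))
d=np.load("pics/top0.npy"); K,Rm,t=cam("top")
v,u=np.mgrid[160:275,250:400]; D=d[160:275,250:400]
P=np.stack([(u-K[0,2])/K[0,0]*D,(v-K[1,2])/K[1,1]*D,D],-1)-t
P=P@Rm
def st(name,m):
    q=P[m]; print(name,len(q),q.mean(0).round(4),q.min(0).round(3),q.max(0).round(3))
    return q
z=P[...,2]
disp=(u<305)&(v<225)
st("button",disp&(z>.092)); st("house",disp&(z>.044)&(z<.056)); 
q=st("bay",(u>340)&(v>180)&(z>.014)&(z<.025)); print(cv2.minAreaRect((q[:,:2]*1000).astype(np.float32)), cv2.boxPoints(cv2.minAreaRect((q[:,:2]*1000).astype(np.float32))))
q=P[disp&(z>.044)&(z<.056)]; print(cv2.boxPoints(cv2.minAreaRect((q[:,:2]*1000).astype(np.float32))))
st("blue",(u>312)&(u<340)&(v<215)&(z>.009)&(z<.025)); st("white",(u>285)&(u<310)&(v>250)&(z>.009)&(z<.04))
E
```

```text
button 184 [0.6158 0.026  0.2512] [0.419 0.007 0.093] [0.661 0.045 1.368]
house 730 [0.6153 0.0334 0.0495] [ 0.544 -0.011  0.044] [0.688 0.075 0.056]
bay 383 [ 0.6233 -0.2083  0.0193] [ 0.576 -0.26   0.014] [ 0.651 -0.154  0.025]
((613.5470581054688, -206.68910217285156), (105.4812240600586, 73.21426391601562), 89.34765625) [[ 576.34186 -259.00952]
 [ 649.55133 -259.84308]
 [ 650.75226 -154.36868]
 [ 577.5428  -153.53513]]
[[542.0487    18.965008]
 [673.5984   -14.046148]
 [689.124     47.823414]
 [557.57434   80.83457 ]]
blue 187 [ 0.6183 -0.0961  0.0156] [ 0.593 -0.137  0.01 ] [ 0.732 -0.075  0.025]
white 184 [ 0.4304 -0.0085  0.0155] [ 0.411 -0.029  0.01 ] [0.45  0.012 0.022]
```

View pics/c1.png

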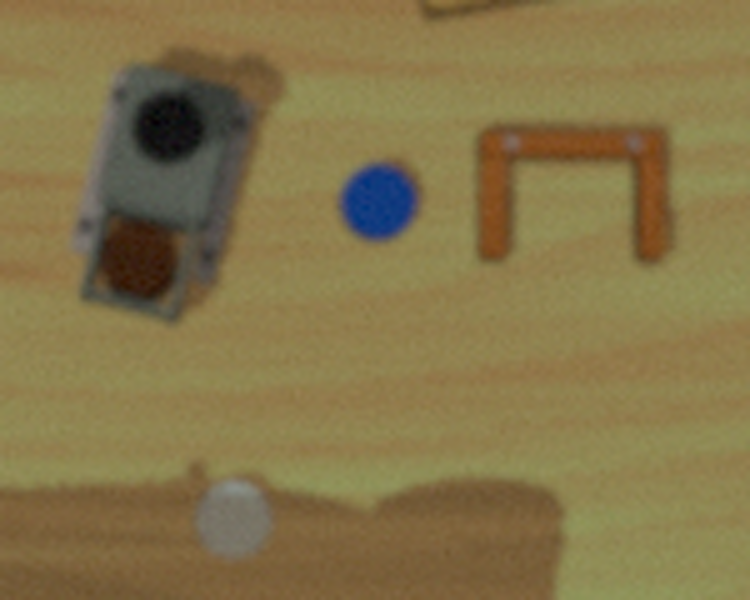

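The crop agrees with the depth fits:
- **Housing box:** 136 x 64 mm.
- **Dispenser:** origin about (577,43) mm, axis -14.1°.
- **Bay:** origin about (606,-207) mm, opening towards -x.
- **Blue look-alike:** about (616,-96) mm.

The push path along x≈511 mm is clear of both look-alikes.

```bash
cat >> h.py <<'E'
def go(x,y,z,yaw):
    "tool-frame delta (mm, rad) to world mm target; yaw = heading (deg) of tool x"
    o=r.get_obs(); Rc=R.from_rotvec(o["orientation"]); a=np.radians(yaw)
    Rt=R.from_matrix(np.array([[np.cos(a),np.sin(a),0],[np.sin(a),-np.cos(a),0],[0,0,-1]]))
    d=Rc.inv().apply(np.array([x,y,z])-o["tcp_pos"]*1000); w=(Rc.inv()*Rt).as_rotvec()
    print("t",round(o["clock"],2),"tcp",(o["tcp_pos"]*1000).round(1),"delta",d.round(1),"turn",w.round(3),"F",o["contact_force"].round(1),"g",round(o["grip_width"]*1000,1))
E
python3 - <<'E'
from h import *
print("button ctr",onz("top",284,185.4,.1).round(4))
go(643,26.5,170,166)
E
```

```text
button ctr [0.6425 0.0233 0.1   ]
t 0.1 tcp [164.8 654.  230.4] delta [-617.  -491.6   61.3] turn [-0.002  0.    -0.002] F [-0.8  0.5 -0.3] g 85.4
```

Request:
{"name": "play_rows", "arguments": {
  "deltas": [
    [0, [-38, -31, 0], [0, 0, 0]],
    [0, [-76, -62, 0], [0, 0, 0]],
    [0, [-115, -92, 0], [0, 0, 0]],
    [0, [-154, -123, 0], [0, 0, 0]],
    [0, [-192, -154, 0], [0, 0, 0]],
    [0, [-231, -185, 0], [0, 0, 0]],
    [0, [-270, -215, 0], [0, 0, 0]],
    [0, [-308, -246, 0], [0, 0, 0]]
  ]
}}

```text
clock: 1.1
tcp_pos: [0.4041, 0.3387, 0.2307]
orientation: [-0.387, -3.117, 0.003]
contact_force: [0.8, 0.4, 0.2]
grip_width: -0.0
```

```bash
python3 -c "
from h import *
go(643,26,170,166);print(r.get_obs()['joints'].round(2))"
```

```text
t 1.1 tcp [404.1 338.7 230.7] delta [-308.1 -244.7   61.1] turn [-0.002 -0.    -0.003] F [0.8 0.4 0.2] g -0.0
[-0.95  0.23  0.16  1.92 -0.04  1.    0.55]
```

Request:
{"name": "play_rows", "arguments": {
  "deltas": [
    [0, [-44, -35, 0], [0, 0, 0]],
    [0, [-88, -70, 0], [0, 0, 0]],
    [0, [-132, -105, 0], [0, 0, 0]],
    [0, [-176, -140, 0], [0, 0, 0]],
    [0, [-220, -175, 10], [0, 0, 0]],
    [0, [-264, -210, 30], [0, 0, 0]],
    [0, [-308, -245, 50], [0, 0, 0]],
    [0, [-308, -245, 61], [0, 0, 0]]
  ]
}}

```text
clock: 2.1
tcp_pos: [0.6439, 0.0195, 0.1686]
orientation: [-0.399, -3.116, 0.009]
contact_force: [-0.2, 1.4, 0.0]
grip_width: -0.0003
```

```bash
python3 -c "
from h import *
go(643,26,65,166);print(r.get_obs()['joints'].round(2))"
```

```text
t 2.1 tcp [643.9  19.5 168.6] delta [  2.5   6.6 103.6] turn [-0.006  0.    -0.01 ] F [-0.2  1.4  0. ] g -0.3
[-0.36  0.5   0.32  1.71 -0.18  0.96  1.34]
```

Request:
{"name": "play_rows", "arguments": {
  "deltas": [
    [0, [2, 6, 20], [0, 0, 0]],
    [0, [2, 6, 40], [0, 0, 0]],
    [0, [2, 6, 55], [0, 0, 0]],
    [0, [2, 6, 62], [0, 0, 0]],
    [0, [2, 6, 66], [0, 0, 0]],
    [0, [2, 6, 70], [0, 0, 0]],
    [0, [2, 6, 73], [0, 0, 0]],
    [0, [2, 6, 76], [0, 0, 0]]
  ]
}}

```text
clock: 3.1
tcp_pos: [0.6438, 0.0256, 0.0931]
orientation: [0.399, 3.116, -0.008]
contact_force: [-0.2, -0.4, 4.5]
grip_width: 0.0002
```

```bash
python3 -c "
from h import *
go(643,26,65,166)"
```

```text
t 3.1 tcp [643.8  25.6  93.1] delta [ 0.9  0.4 28.1] turn [-0.005  0.001 -0.01 ] F [-0.2 -0.4  4.5] g 0.2
```

Request:
{"name": "play_rows", "arguments": {
  "deltas": [
    [0, [0, 0, 4], [0, 0, 0]],
    [0, [0, 0, 8], [0, 0, 0]],
    [0, [0, 0, 12], [0, 0, 0]],
    [0, [0, 0, 16], [0, 0, 0]],
    [0, [0, 0, 20], [0, 0, 0]],
    [0, [0, 0, 24], [0, 0, 0]],
    [0, [0, 0, 27], [0, 0, 0]],
    [0, [0, 0, 29], [0, 0, 0]]
  ]
}}

```text
clock: 4.1
tcp_pos: [0.6439, 0.0256, 0.0649]
orientation: [0.399, 3.116, -0.007]
contact_force: [-7.3, 0.8, 21.5]
grip_width: -0.0
```

Request:
{"name": "play_rows", "arguments": {
  "deltas": [
    [0, [0, 0, 1], [0, 0, 0]],
    [0, [0, 0, 1], [0, 0, 0]],
    [0, [0, 0, -4], [0, 0, 0]],
    [0, [0, 0, -8], [0, 0, 0]],
    [0, [0, 0, -12], [0, 0, 0]],
    [0, [0, 0, -16], [0, 0, 0]],
    [0, [0, 0, -20], [0, 0, 0]],
    [0, [0, 0, -24], [0, 0, 0]]
  ]
}}

```text
clock: 5.1
tcp_pos: [0.6438, 0.0256, 0.089]
orientation: [0.399, 3.116, -0.008]
contact_force: [-0.9, 0.2, 1.3]
grip_width: 0.0002
```

Request:
{"name": "play_rows", "arguments": {
  "deltas": [
    [0, [0, 0, -4], [0, 0, 0]],
    [0, [0, 0, -8], [0, 0, 0]],
    [0, [0, 0, -12], [0, 0, 0]],
    [0, [0, 0, -20], [0, 0, 0]],
    [0, [0, 0, -40], [0, 0, 0]],
    [0, [0, 0, -65], [0, 0, 0]],
    [0, [0, 0, -90], [0, 0, 0]],
    [0, [0, 0, -95], [0, 0, 0]]
  ]
}}

```text
clock: 6.1
tcp_pos: [0.6453, 0.026, 0.187]
orientation: [0.398, 3.111, -0.006]
contact_force: [0.7, -0.1, -0.2]
grip_width: -0.0
```

```bash
python3 - <<'E'
from h import *
p,d=snap("top","top1"); s,e=snap("scene","scene1")
a=cv2.resize(p[160:280,250:400,::-1],None,fx=4,fy=4,interpolation=cv2.INTER_CUBIC)
cv2.imwrite("pics/c3.png",a)
b=cv2.resize(s[160:270,190:340,::-1],None,fx=5,fy=5,interpolation=cv2.INTER_CUBIC)
cv2.imwrite("pics/c4.png",b)
go(511,60,150,166)
E
```

```text
t 6.2 tcp [644.2  26.1 184.9] delta [137.5  -0.6  34.6] turn [-0.004  0.002 -0.01 ] F [-0.7  0.5 -0.5] g -0.4
```

View pics/c4.png

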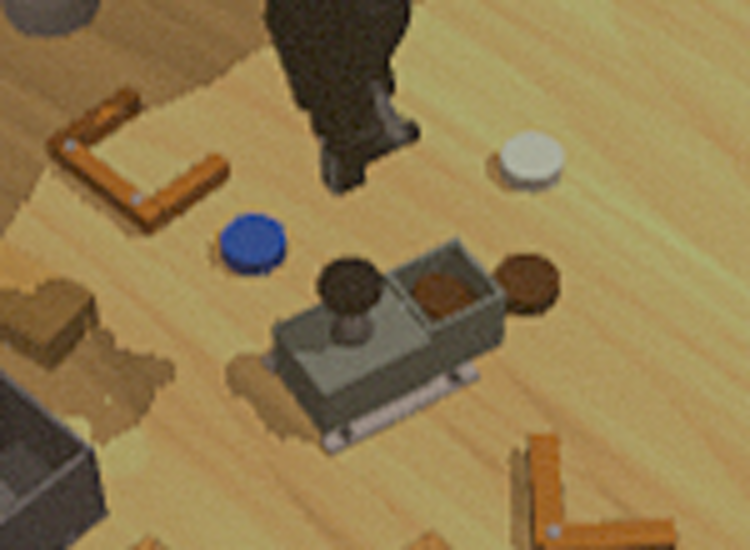

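One foot is out, at scene pixel (296,216). The plunger is back up, and the magazine still holds feet.

```bash
cat >> h.py <<'E'
def foot(pred,n="scene",f=None):
    "centre of dark wood disc near pred (m): mean of depth points at top height"
    p,d=snap(n,f); K,Rm,t=cam(n); v,u=np.mgrid[0:420,0:560]
    P=(np.stack([(u-K[0,2])/K[0,0]*d,(v-K[1,2])/K[1,1]*d,d],-1)-t)@Rm
    q=P[(d>0)&(np.hypot(P[...,0]-pred[0],P[...,1]-pred[1])<.034)&(abs(P[...,2]-.016)<.004)]
    c,rad=cv2.minEnclosingCircle((q[:,:2]*1000).astype(np.float32)); print(n,len(q),(q.mean(0)*1000).round(1),"circle",np.round(c,1),round(rad,1))
E
python3 - <<'E'
from h import *
foot((.511,.060),"scene","scene2"); foot((.511,.060),"top","top2")
print(onz("scene",296,215.7,.016).round(4))
go(518,100,90,76)
E
```

```text
scene 105 [515.1  61.1  15.4] circle [514.4  60.4] 23.3
top 0 [nan nan nan] circle [0. 0.] 0.0
[0.5129 0.0639 0.016 ]
t 6.3 tcp [643.2  26.1 183.3] delta [139.8  40.5  93.1] turn [-0.004  0.004  1.561] F [ 0.1  0.5 -0.5] g -0.3h.py:23: RuntimeWarning: Mean of empty slice.
  c,rad=cv2.minEnclosingCircle((q[:,:2]*1000).astype(np.float32)); print(n,len(q),(q.mean(0)*1000).round(1),"circle",np.round(c,1),round(rad,1))
  ret = um.true_divide(
```

Request:
{"name": "play_rows", "arguments": {
  "deltas": [
    [22, [20, 7, 0], [0, 0, 0.18]],
    [22, [40, 14, 0], [0, 0, 0.36]],
    [22, [60, 20, 0], [0, 0, 0.54]],
    [22, [80, 25, 0], [0, 0, 0.72]],
    [22, [100, 30, 0], [0, 0, 0.9]],
    [22, [120, 38, 0], [0, 0, 1.08]],
    [22, [135, 45, 0], [0, 0, 1.26]],
    [22, [135, 45, 0], [0, 0, 1.44]]
  ]
}}

```text
clock: 7.3
tcp_pos: [0.5222, 0.1047, 0.182]
orientation: [2.358, 2.074, -0.01]
contact_force: [-0.1, -0.7, 0.3]
grip_width: 0.0217
```

```bash
python3 -c "
from h import *
go(524,105,5,76)"
```

```text
t 7.3 tcp [522.2 104.7 182. ] delta [  1.6   2.3 177. ] turn [-0.003  0.006  0.117] F [-0.1 -0.7  0.3] g 21.7
```

Request:
{"name": "play_rows", "arguments": {
  "deltas": [
    [22, [2, 2, 30], [0, 0, 0.117]],
    [22, [2, 2, 70], [0, 0, 0.117]],
    [22, [2, 2, 110], [0, 0, 0.117]],
    [22, [2, 2, 140], [0, 0, 0.117]],
    [22, [2, 2, 155], [0, 0, 0.117]],
    [22, [2, 2, 166], [0, 0, 0.117]],
    [22, [2, 2, 172], [0, 0, 0.117]],
    [22, [2, 2, 176], [0, 0, 0.117]]
  ]
}}

```text
clock: 8.3
tcp_pos: [0.5243, 0.1056, 0.0063]
orientation: [2.474, 1.933, -0.008]
contact_force: [-0.1, 0.5, -0.2]
grip_width: 0.0219
```

```bash
python3 - <<'E'
from h import *
foot((.513,.061),"scene","scene3")
p=cv2.imread("pics/scene3.png"); cv2.imwrite("pics/c5.png",cv2.resize(p[150:270,210:360],None,fx=4,fy=4,interpolation=cv2.INTER_CUBIC))
go(524,105,5,76)
E
```

```text
scene 6 [513.3  57.1  15.2] circle [516.6  51.9] 13.3
t 8.35 tcp [524.  105.6   6. ] delta [-0.6  0.2  1. ] turn [-0.002  0.006 -0.   ] F [ 0.3 -0.3  0.3] g 21.9
```

View pics/c5.png

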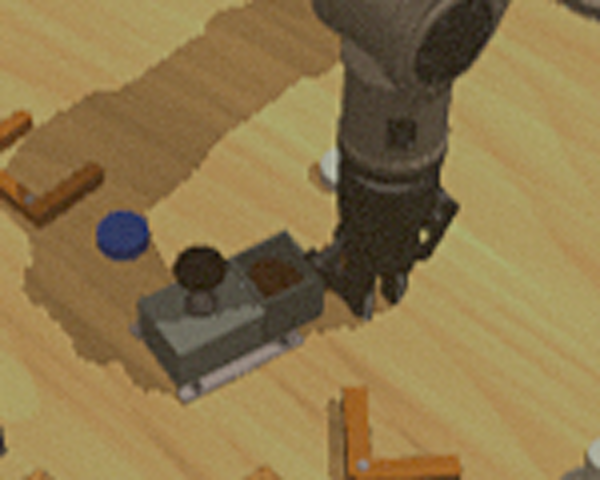

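Request:
{"name": "play_rows", "arguments": {
  "deltas": [
    [22, [-7, -1, 1], [0, 0, 0]],
    [22, [-14, -1, 1], [0, 0, 0]],
    [22, [-20, -2, 1], [0, 0, 0]],
    [22, [-26, -3, 1], [0, 0, 0]],
    [22, [-32, -4, 1], [0, 0, 0]],
    [22, [-38, -5, 1], [0, 0, 0]],
    [22, [-44, -6, 1], [0, 0, 0]],
    [22, [-50, -6, 1], [0, 0, 0]]
  ]
}}

```text
clock: 9.35
tcp_pos: [0.5058, 0.0581, 0.0052]
orientation: [2.475, 1.933, -0.01]
contact_force: [0.5, -0.3, -0.8]
grip_width: 0.0224
```

Request:
{"name": "play_rows", "arguments": {
  "deltas": [
    [22, [-6, 0, 0], [0, 0, 0]],
    [22, [-12, 0, 0], [0, 0, 0]],
    [22, [-18, 0, 0], [0, 0, 0]],
    [22, [-24, 0, 0], [0, 0, 0]],
    [22, [-30, 1, 0], [0, 0, 0]],
    [22, [-36, 2, 0], [0, 0, 0]],
    [22, [-42, 3, 0], [0, 0, 0]],
    [22, [-48, 5, 0], [0, 0, 0]]
  ]
}}

```text
clock: 10.35
tcp_pos: [0.4989, 0.0099, 0.0054]
orientation: [2.475, 1.933, -0.01]
contact_force: [-0.0, -0.1, -0.5]
grip_width: 0.0223
```

```bash
python3 - <<'E'
from h import *
o=r.get_obs()["tcp_pos"]; pr=o[:2]+.030*np.array([-.242,-.97]); print(pr)
foot(pr,"scene","scene4")
p=cv2.imread("pics/scene4.png"); cv2.imwrite("pics/c6.png",cv2.resize(p[130:270,190:340],None,fx=4,fy=4,interpolation=cv2.INTER_CUBIC))
go(505,-175,5,76)
E
```

```text
[ 0.49165312 -0.01923713]
scene 18 [489.8  -9.6  15.3] circle [495.6 -13.6] 26.9
t 10.4 tcp [499.1   8.8   5.6] delta [-176.8   50.5    1.6] turn [-0.002  0.006 -0.001] F [ 0.4 -0.5  0.2] g 22.0
```

View pics/c6.png

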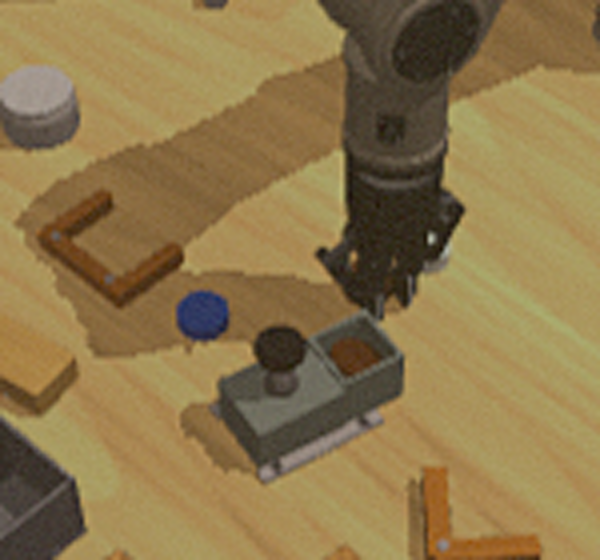

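Request:
{"name": "play_rows", "arguments": {
  "deltas": [
    [22, [-6, 1.5, 0], [0, 0, 0]],
    [22, [-12, 3, 0], [0, 0, 0]],
    [22, [-18, 5, 0], [0, 0, 0]],
    [22, [-24, 7, 0], [0, 0, 0]],
    [22, [-30, 9, 0], [0, 0, 0]],
    [22, [-36, 11, 0], [0, 0, 0]],
    [22, [-42, 13, 0], [0, 0, 0]],
    [22, [-48, 15, 0], [0, 0, 0]]
  ]
}}

```text
clock: 11.4
tcp_pos: [0.502, -0.0418, 0.0058]
orientation: [2.475, 1.931, -0.01]
contact_force: [0.8, 0.1, 0.1]
grip_width: 0.0219
```

Request:
{"name": "play_rows", "arguments": {
  "deltas": [
    [22, [-6, 2, 0], [0, 0, 0]],
    [22, [-12, 4, 0], [0, 0, 0]],
    [22, [-18, 6, 0], [0, 0, 0]],
    [22, [-24, 8, 0], [0, 0, 0]],
    [22, [-30, 10, 0], [0, 0, 0]],
    [22, [-36, 12, 0], [0, 0, 0]],
    [22, [-42, 14, 0], [0, 0, 0]],
    [22, [-48, 16, 0], [0, 0, 0]]
  ]
}}

```text
clock: 12.4
tcp_pos: [0.5058, -0.0927, 0.0061]
orientation: [2.475, 1.931, -0.01]
contact_force: [0.3, 0.4, -0.0]
grip_width: 0.0219
```

Request:
{"name": "play_rows", "arguments": {
  "deltas": [
    [22, [-6, 2, 0], [0, 0, 0]],
    [22, [-12, 4, 0], [0, 0, 0]],
    [22, [-18, 6, 0], [0, 0, 0]],
    [22, [-24, 8, 0], [0, 0, 0]],
    [22, [-30, 10, 0], [0, 0, 0]],
    [22, [-36, 12, 0], [0, 0, 0]],
    [22, [-42, 14, 0], [0, 0, 0]],
    [22, [-48, 16, 0], [0, 0, 0]]
  ]
}}

```text
clock: 13.4
tcp_pos: [0.5097, -0.1436, 0.0064]
orientation: [2.475, 1.931, -0.01]
contact_force: [1.2, 0.9, -0.7]
grip_width: 0.0216
```

```bash
python3 - <<'E'
from h import *
o=r.get_obs()["tcp_pos"]; pr=o[:2]+.030*np.array([-.242,-.97]); print(pr)
foot(pr,"scene","scene5")
p=cv2.imread("pics/scene5.png"); cv2.imwrite("pics/c7.png",cv2.resize(p[130:270,170:340],None,fx=4,fy=4,interpolation=cv2.INTER_CUBIC))
go(512,-178,5,76)
E
```

```text
[ 0.50245375 -0.17266266]
scene 21 [ 495.6 -159.    15. ] circle [ 502.3 -166.3] 25.2
t 13.45 tcp [ 509.8 -144.6    6.5] delta [-31.8  10.3   1.7] turn [-0.002  0.007 -0.002] F [ 0.6 -1.   0.5] g 22.0
```

View pics/c7.png

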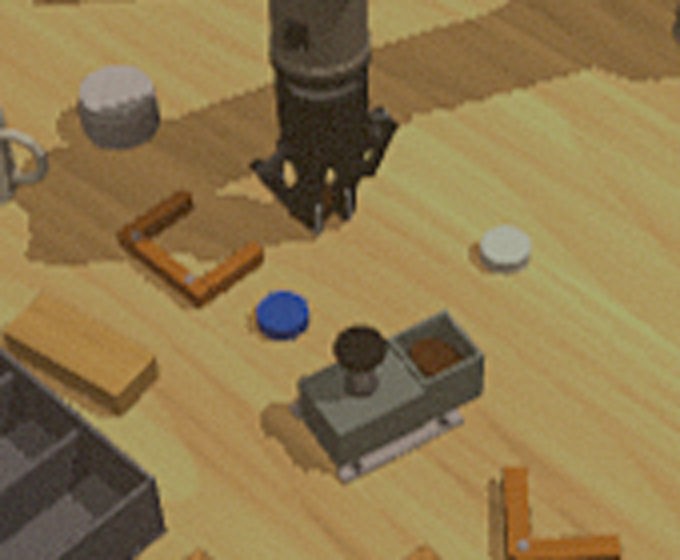

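Request:
{"name": "play_rows", "arguments": {
  "deltas": [
    [22, [-6, 2, 1], [0, 0, 0]],
    [22, [-12, 4, 1], [0, 0, 0]],
    [22, [-18, 6, 1], [0, 0, 0]],
    [22, [-24, 8, 1], [0, 0, 0]],
    [22, [-28, 9, 1], [0, 0, 0]],
    [22, [-31, 10, 1], [0, 0, 0]],
    [22, [-32, 10, 1], [0, 0, 0]],
    [22, [-32, 10, 1], [0, 0, 0]]
  ]
}}

```text
clock: 14.45
tcp_pos: [0.5116, -0.1781, 0.0057]
orientation: [2.475, 1.929, -0.01]
contact_force: [0.3, -0.0, 0.3]
grip_width: 0.022
```

Request:
{"name": "play_rows", "arguments": {
  "deltas": [
    [22, [6, 0, 0], [0, 0, 0]],
    [22, [15, 0, 0], [0, 0, 0]],
    [22, [20, 0, -10], [0, 0, 0]],
    [22, [20, 0, -40], [0, 0, 0]],
    [22, [20, 0, -80], [0, 0, 0]],
    [22, [20, 0, -120], [0, 0, 0]],
    [22, [-10, 0, -140], [0, 0, 0]],
    [22, [-10, 0, -140], [0, 0, 0]]
  ]
}}

```text
clock: 15.45
tcp_pos: [0.5101, -0.1891, 0.1482]
orientation: [2.476, 1.923, -0.006]
contact_force: [0.3, 0.2, -0.8]
grip_width: 0.0218
```

```bash
python3 - <<'E'
from h import *
foot((.505,-.207),"scene","scene6"); foot((.505,-.207),"top","top6")
go(460,-207,140,180)
print(r.get_obs()["joints"].round(2))
E
```

```text
scene 72 [ 505.4 -207.6   15.5] circle [ 504.4 -206.7] 23.3
top 3 [ 506.2 -188.6   16.7] circle [ 505.3 -189.6] 11.4
t 15.55 tcp [ 509.6 -186.2  146. ] delta [-32.2 -43.    6.2] turn [-0.007  0.003 -1.818] F [ 0.1  0.5 -0.7] g 22.3
[-0.26  0.42  0.62  1.99 -0.31  0.84  0.29]
```

Request:
{"name": "play_rows", "arguments": {
  "deltas": [
    [22, [-4, -5, 0], [0, 0, -0.17]],
    [22, [-8, -11, 0], [0, 0, -0.34]],
    [22, [-12, -16, 0], [0, 0, -0.51]],
    [22, [-16, -22, 0], [0, 0, -0.68]],
    [22, [-20, -27, 0], [0, 0, -0.85]],
    [22, [-24, -32, 0], [0, 0, -1.02]],
    [22, [-28, -38, 0], [0, 0, -1.19]],
    [22, [-32, -43, 0], [0, 0, -1.36]]
  ]
}}

```text
clock: 16.55
tcp_pos: [0.4595, -0.2054, 0.1452]
orientation: [-0.701, -3.059, 0.009]
contact_force: [0.5, 0.5, 0.1]
grip_width: 0.0221
```

```bash
python3 - <<'E'
from h import *
go(458,-207,5,180)
E
```

```text
t 16.55 tcp [ 459.5 -205.4  145.2] delta [  0.4  -1.2 140.3] turn [-0.006 -0.004 -0.451] F [0.5 0.5 0.1] g 22.1
```

Request:
{"name": "play_rows", "arguments": {
  "deltas": [
    [22, [0, -1, 20], [-0.006, -0.004, -0.16]],
    [22, [0, -1, 50], [-0.006, -0.004, -0.32]],
    [22, [0, -1, 80], [-0.006, -0.004, -0.451]],
    [22, [0, -1, 100], [-0.006, -0.004, -0.451]],
    [22, [0, -1, 120], [-0.006, -0.004, -0.451]],
    [22, [0, -1, 130], [-0.006, -0.004, -0.451]],
    [22, [0, -1, 136], [-0.006, -0.004, -0.451]],
    [22, [0, -1, 140], [-0.006, -0.004, -0.451]]
  ]
}}

```text
clock: 17.55
tcp_pos: [0.4587, -0.2068, 0.0052]
orientation: [-0.001, 3.141, 0.0]
contact_force: [0.6, -0.6, -0.6]
grip_width: 0.0223
```

```bash
python3 - <<'E'
from h import *
foot((.505,-.207),"scene","scene7")
go(584,-207,5,180)
E
```

```text
scene 84 [ 505.  -207.1   14.7] circle [ 504.9 -206.5] 23.5
t 17.6 tcp [ 458.5 -206.8    5. ] delta [-125.5   -0.3   -0. ] turn [0.    0.    0.001] F [-0.2 -0.2  0.2] g 22.0
```

Request:
{"name": "play_rows", "arguments": {
  "deltas": [
    [22, [-7, 0, 0], [0, 0, 0]],
    [22, [-14, 0, 0], [0, 0, 0]],
    [22, [-20, 0, 0], [0, 0, 0]],
    [22, [-26, 0, 0], [0, 0, 0]],
    [22, [-32, 0, 0], [0, 0, 0]],
    [22, [-38, 0, 0], [0, 0, 0]],
    [22, [-44, 0, 0], [0, 0, 0]],
    [22, [-50, 0, 0], [0, 0, 0]]
  ]
}}

```text
clock: 18.6
tcp_pos: [0.5089, -0.2068, 0.005]
orientation: [-0.001, 3.141, 0.0]
contact_force: [-0.8, -0.4, -0.3]
grip_width: 0.0223
```

Request:
{"name": "play_rows", "arguments": {
  "deltas": [
    [22, [-6, 0, 0], [0, 0, 0]],
    [22, [-12, 0, 0], [0, 0, 0]],
    [22, [-18, 0, 0], [0, 0, 0]],
    [22, [-24, 0, 0], [0, 0, 0]],
    [22, [-30, 0, 0], [0, 0, 0]],
    [22, [-36, 0, 0], [0, 0, 0]],
    [22, [-42, 0, 0], [0, 0, 0]],
    [22, [-48, 0, 0], [0, 0, 0]]
  ]
}}

```text
clock: 19.6
tcp_pos: [0.5573, -0.2068, 0.005]
orientation: [-0.001, 3.141, 0.0]
contact_force: [-0.8, -0.2, 0.3]
grip_width: 0.022
```

```bash
python3 - <<'E'
from h import *
foot((.59,-.207),"scene","scene8")
go(584,-207,5,180)
p=cv2.imread("pics/scene8.png"); cv2.imwrite("pics/c8.png",cv2.resize(p[120:240,150:300],None,fx=4,fy=4,interpolation=cv2.INTER_CUBIC))
E
```

```text
scene 95 [ 586.4 -206.5   15.6] circle [ 583.  -209.3] 27.2
t 19.65 tcp [ 558.3 -206.6    5.1] delta [-25.7  -0.4   0.1] turn [0.    0.001 0.001] F [ 0.6 -0.4 -0.1] g 22.3
```

View pics/c8.png

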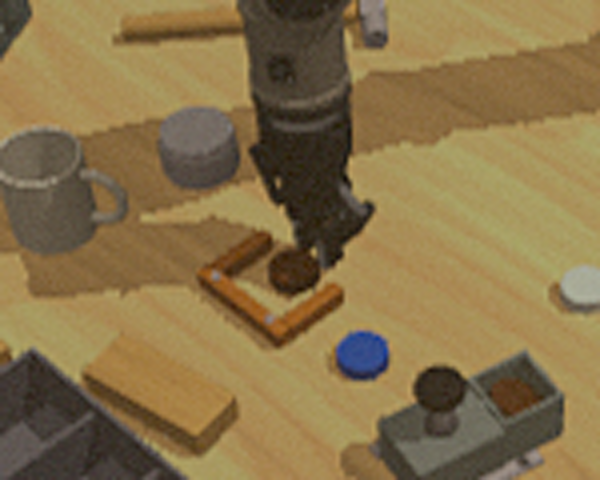

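The foot, at crop (294,270), is cradled and centred in the bay mouth.

Request:
{"name": "play_rows", "arguments": {
  "deltas": [
    [22, [-5, 0, 0], [0, 0, 0]],
    [22, [-10, 0, 0], [0, 0, 0]],
    [22, [-15, 0, 0], [0, 0, 0]],
    [22, [-19, 0, 0], [0, 0, 0]],
    [22, [-22, 0, 0], [0, 0, 0]],
    [22, [-24, 0, 0], [0, 0, 0]],
    [22, [-25, 0, 0], [0, 0, 0]],
    [22, [-26, 0, 0], [0, 0, 0]]
  ]
}}

```text
clock: 20.65
tcp_pos: [0.5842, -0.2066, 0.0051]
orientation: [-0.002, 3.14, 0.0]
contact_force: [-0.8, -0.1, 0.7]
grip_width: 0.022
```

Request:
{"name": "play_rows", "arguments": {
  "deltas": [
    [22, [-1, 0, 0], [0, 0, 0]],
    [22, [-1, 0, 0], [0, 0, 0]],
    [22, [-2, 0, 0], [0, 0, 0]],
    [22, [-2, 0, 0], [0, 0, 0]]
  ]
}}

```text
clock: 21.15
tcp_pos: [0.5853, -0.2067, 0.005]
orientation: [0.001, -3.141, -0.001]
contact_force: [-3.2, 0.8, 1.7]
grip_width: 0.0221
```

Request:
{"name": "play_rows", "arguments": {
  "deltas": [
    [22, [-1.5, 0, 0], [0, 0, 0]],
    [22, [-1.5, 0, 0], [0, 0, 0]],
    [22, [-1.5, 0, 0], [0, 0, 0]]
  ]
}}

```text
clock: 21.52
tcp_pos: [0.5855, -0.2067, 0.0047]
orientation: [0.001, -3.139, -0.001]
contact_force: [-5.6, 0.0, 3.2]
grip_width: 0.0223
```

The foot is firmly stopped: the force is rising without motion. I'll retreat and check.

Request:
{"name": "play_rows", "arguments": {
  "deltas": [
    [22, [3, 0, 0], [0, 0, 0]],
    [22, [10, 0, 0], [0, 0, 0]],
    [22, [22, 0, -5], [0, 0, 0]],
    [22, [30, 0, -40], [0, 0, 0]],
    [22, [35, 0, -90], [0, 0, 0]],
    [22, [50, 0, -140], [0, 0, 0]],
    [22, [60, 0, -190], [0, 0, 0]],
    [22, [80, 0, -220], [0, 0, 0]]
  ]
}}

```text
clock: 22.52
tcp_pos: [0.5064, -0.2072, 0.2279]
orientation: [-0.001, 3.14, -0.0]
contact_force: [-0.8, -0.2, 0.1]
grip_width: 0.0223
```

```bash
python3 - <<'E'
from h import *
foot((.614,-.207),"scene","scene9")
p=cv2.imread("pics/scene9.png"); cv2.imwrite("pics/c9.png",cv2.resize(p[150:270,180:330],None,fx=5,fy=5,interpolation=cv2.INTER_CUBIC))
E
```

```text
scene 105 [ 620.1 -205.3   15.7] circle [ 621.6 -206.1] 27.6
```

View pics/c9.png

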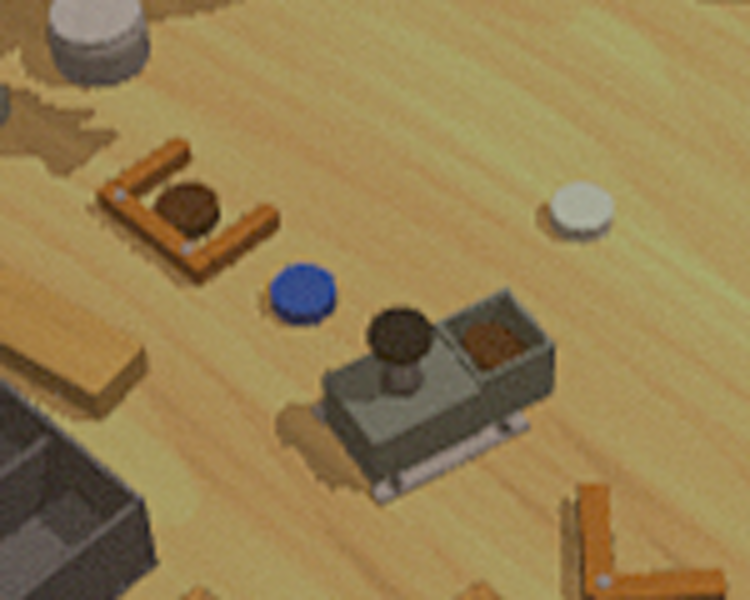

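The foot, at crop (187,208), sits against the back wall. The plunger is up, the other feet are in the magazine and the look-alikes are where they were.

```bash
python3 -c "
from h import *
print(r.hand_in())"
```

```text
the job is handed in; nothing more can be done
None
```

The job is done and handed in at about 22.5 s of the 69 s allowed; the hand-in gave no verdict.

- **Dispenser:** I pressed the plunger once to its hard stop, with the tool at 65 mm and about 21 N. I let it rise at about 30 mm/s, and a single foot came out.
- **Push:** With the fingers partly open, I pushed the foot sideways along the bench, then straight into the bay. It stopped against the back wall: the fingers moved only 0.2 mm more while the force rose to about 6 N.
- **Last picture:** The foot rests against the back wall in the middle of the bay. The plunger is up, the remaining feet are still in the magazine, and the blue and white look-alikes have not moved. The gripper is clear of everything, about 0.23 m up.

**Checks that were weak or disagreed:**
- The last camera reading put the foot's centre at x = 620 mm, against 614 mm expected. The bay wall, of similar height, was probably caught in the reading. From finger contact I get about 614 mm.
- The top camera could not see the foot properly past the arm, so the checks on the foot used the scene camera only.
- I did not measure the far bystanders again. The path kept clear of them, and the forces during the pushes stayed near zero until the back wall.

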